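Take the doming punch out of its tray and stand it on the bench block

TASK

On the jeweller's bench, three steel forming punches sit with their feet sunk in a wooden tray. Lift the one with the round dome top straight up out of its pocket and stand it upright near the middle of the flat square steel bench block, lowering it until it rests there before you let go. Leave the other two punches in their pockets.

Things in the scene. Friction and masses are not known exactly. Their poses are not given: they have to be found in the camera images.
- dome_punch: Steel punch to move, 72 mm tall, 0.3 to 0.6 kg: round foot 44 mm wide, 16 mm high; round stem 28 mm wide, straight from 16 to 58 mm above the underside, ending in a half-ball of the same width. Origin: centre of the underside, z up. It starts in one of three pockets of a fixed wooden tray, underside 8 mm above the table, foot flush with the tray's top (24 mm high), so only the stem is grippable.
- cone_punch: Bystander in the same tray: steel punch, 74 mm tall, same foot, but on it a long cone, 28 mm wide up to 24 mm above the underside, then tapering to a point 6 mm wide. Origin: centre of the underside, z up. The tray (84 x 250 mm) has its three pockets in a straight row, 75 mm apart, each 46 mm wide and 16 mm deep; which punch is in which varies.
- square_punch: Bystander in the same tray: steel punch, 68 mm tall, same foot, but with a square 26 x 26 mm flat-topped post, which may be turned to any yaw. Origin: centre of the underside, z up.
- bench_block: Flat square steel bench block, 100 x 100 mm and 20 mm high, fixed on the bench, its top bare and level. Origin: centre of its underside (on the table), z up; the top lies 20 mm above the origin.

How it is judged:
By the outcome, as a careful person would: the job done as asked, in the order asked, and still so for the second after the job is handed in, with the robot touching nothing.
It also fails if it takes over 45 s, if anything falls off the work surface, if the arm or the gripper's body presses on something with over 40 N, if the wrist force passes 120 N, or if a joint passes its speed limit or range.

ROBOT

A 6-joint arm with a two-finger parallel gripper is mounted at the origin on the work surface. World frame = base frame: x ahead of the robot, y to its left, z up, the work surface at z = 0. Lengths are in m, angles in rad, forces in N, time in s.
With the tool pointing down it reaches from about 0.325 to 0.875 m from the base axis. Payload 4.4 kg.
Tool frame: the origin (TCP) lies midway between the tips of the shut fingers; the grasp point (between the pads) lies 19 mm behind it; z points along the fingers, y is the line along which they close (so a half turn about z gives the same grasp; the last joint's range is limited). The gripper opens to 85 mm and grips with 20 to 120 N. Pads are 22 mm wide; open, the fingers measure 114 mm over their backs; the gripper's body (76 mm by 85 mm) begins 54 mm behind the grasp point. The pads swing forward as they close: fully open they stand 13 mm farther back than shut.
Start: joints at [0.971, 0.207, 1.542, -0, 1.393, -0.15], TCP at [0.25, 0.518, 0.231] pointing down, gripper open.
Joint ranges: [-2.73, 2.73], [-0.86, 2.22], [0.23, 2.46], [-1.11, 4.25], [0.08, 2.63], [-2.82, 2.82]. Speed limits (rad/s): [2.79, 2.79, 3.14, 3.14, 3.14, 3.14].

INTERFACE

Orientations are given as a rotation vector (axis times angle).
In Python, from workcell import r gives the robot as it stands. Calls block until the motion is done:
- r.move_to(position, orientation): joint-space move of the TCP to a pose.
- r.movel(position, speed=0.15, attitude=None, f_stop=None): straight line of the TCP; attitude=None keeps the orientation; speed is the mean speed in m/s. With f_stop (N) it stops when the force on the tool has changed by that much, and returns True; else False.
- r.set_joints(angles): joint-space move.
- r.move_gripper(opening, effort=None): finger opening in m; effort is the grip in N (None keeps the last); returns when the fingers have stopped.
- r.wait(seconds).
- r.solve_ik(position, orientation): joint angles nearest the present ones, or None.
- r.read_camera(name): name is "side" or "top"; returns the picture (384x512x3 uint8, blue, green, red); there is no depth.
- r.camera_model(name): a dict with "fx", "fy", "cx", "cy" (pixels), "rvec" (rotation vector, rad) and "tvec" (3), from world to camera coordinates, as OpenCV has them. Camera axes: x right, y down, z forward; pixel columns grow to the right and rows downward; lengths in m; the calibration is good to about 2 mm. A picture is of the moment at which its call begins. camera_model takes no time and is no camera call.
A pose or a line that the arm cannot do raises r.MotionError and nothing moves.
- r.hand_in(): hands the job in; it is judged then, once.
Trained networks look in the newest picture that a camera, given by its name, has taken for a name from the list of things; names that differ only in an ending like _2 or _b are one class to them, and where a whole thing is asked for, a point or a joint stands for the part that bears it (a point fixed in the world has none). Each returns a list of dicts, best first, with "score" (0 to 1); they miss things now and then, are a little off and sometimes report something else, mostly with a low value. They report only what shows in the picture. A call takes as long as a camera call.
- r.trace(name, camera): "pixels" (384x512 bool, what is visible of it) and "position" ([column, row] in pixels, amid what is visible of it).
Readings, each from a call of its own:
- r.read_time(): time.
- r.read_joints(): joint angles.
- r.read_qd(): joint speeds.
- r.read_tau(): joint torques, N m.
- r.read_tcp_pos(): TCP position.
- r.read_eef_rot(): TCP orientation.
- r.read_ft_force(): force on the tool from outside, world axes, zero at the start.
- r.read_moment(): the same for the moment, N m.
- r.read_opening(): finger opening in m.
- r.read_grip_force(): force on a finger pad.
Only numpy, scipy, OpenCV 4.12 (cv2) and the standard library are available. Lean on these libraries where they do the work, as an engineer would, in place of code of your own. Each camera call takes 0.05 s, during which the arm holds its last target. There are 200 camera calls.

## Working session

There is one attempt and no reset: what is moved stays moved. The work goes in short steps, each a Python script; the robot and the scene stay as the last script left them, time stands still between calls to the robot, and variables do not carry over. Pictures are saved under pics/ and viewed, at most 10 in all, crops included, and the job is handed in when it is done.

```bash
mkdir -p pics; ls; cat > h.py <<'E'
import numpy as np, cv2
from workcell import r
def cam(n):
    m=r.camera_model(n);K=np.array([[m['fx'],0,m['cx']],[0,m['fy'],m['cy']],[0,0,1.]])
    R=cv2.Rodrigues(np.array(m['rvec'],float))[0];return K,R,np.array(m['tvec'],float).ravel()
def proj(n,P):
    K,R,t=cam(n);q=(K@(R@np.atleast_2d(P).T+t[:,None])).T;return q[:,:2]/q[:,2:]
def ray(n,p):
    K,R,t=cam(n);d=R.T@np.linalg.inv(K)@np.array([p[0],p[1],1.]);return -R.T@t,d/np.linalg.norm(d)
def atz(n,p,z):
    c,d=ray(n,p);return c+d*(z-c[2])/d[2]
def tri(p1,p2):
    c1,d1=ray('top',p1);c2,d2=ray('side',p2)
    s=np.linalg.lstsq(np.c_[d1,-d2],c2-c1,rcond=None)[0];a=c1+s[0]*d1;b=c2+s[1]*d2
    return (a+b)/2,np.linalg.norm(a-b)
E
python3 - <<'E'
from h import *
np.set_printoptions(precision=4,suppress=True)
ims=[]
for n in('top','side'):
    im=r.read_camera(n);cv2.imwrite(f'pics/{n}0.png',im)
    print(n,-cam(n)[1].T@cam(n)[2],cam(n)[0][0,0])
    for o in('dome_punch','cone_punch','square_punch','bench_block'):
        for i,d in enumerate(r.trace(o,n)[:3]):
            ys,xs=np.nonzero(d['pixels']);print(n,o,round(d['score'],2),d['position'],len(xs),xs.min(),xs.max(),ys.min(),ys.max())
            np.save(f'm_{n}_{o}_{i}.npy',d['pixels'])
print(r.read_eef_rot(),r.read_time())
E
```

```text
pics
workcell.py
top [0.4121 0.0108 0.9618] 459.37843326083123
top dome_punch 0.61 [231.0, 235.6] 358 219 240 224 245
top cone_punch 0.93 [156.7, 235.0] 348 146 167 224 243
top square_punch 0.76 [192.4, 237.4] 360 182 203 224 244
top bench_block 0.76 [333.2, 207.2] 2309 310 359 183 231
side [ 0.2012 -0.453   0.6775] 384.48794309283534
side dome_punch 0.93 [234.9, 200.8] 396 225 244 182 209
side cone_punch 0.75 [198.8, 165.3] 248 192 208 147 170
side square_punch 0.75 [215.9, 179.1] 323 208 224 162 188
side bench_block 0.79 [318.1, 257.2] 2305 284 352 229 288
side bench_block 0.5 [234.4, 197.0] 314 226 242 182 207
[-0.7006 -3.0624  0.0002] 0.5
```

```bash
python3 - <<'E'
import cv2
a=cv2.imread('pics/top0.png')[140:290,110:380];b=cv2.imread('pics/side0.png')[120:300,150:390]
a=cv2.resize(a,(540,300),interpolation=2);b=cv2.resize(b,(400,300),interpolation=2)
cv2.imwrite('pics/a.png',cv2.resize(a,(792,440)));cv2.imwrite('pics/b.png',cv2.resize(b,(800,600)))
E
```

```text
(no output)
```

View pics/a.png

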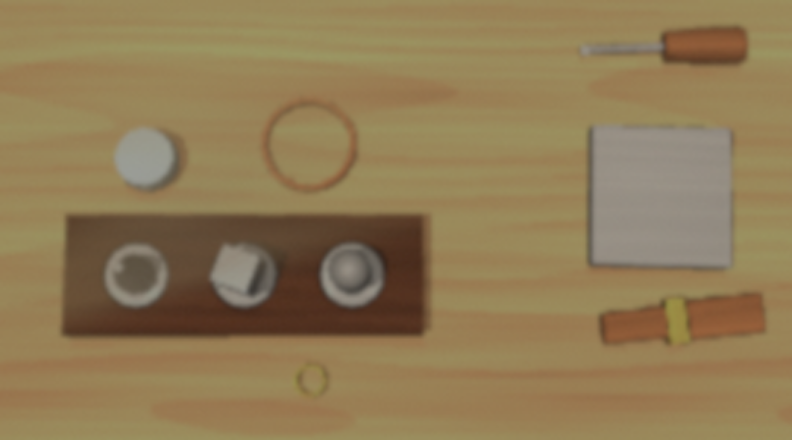

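View pics/b.png

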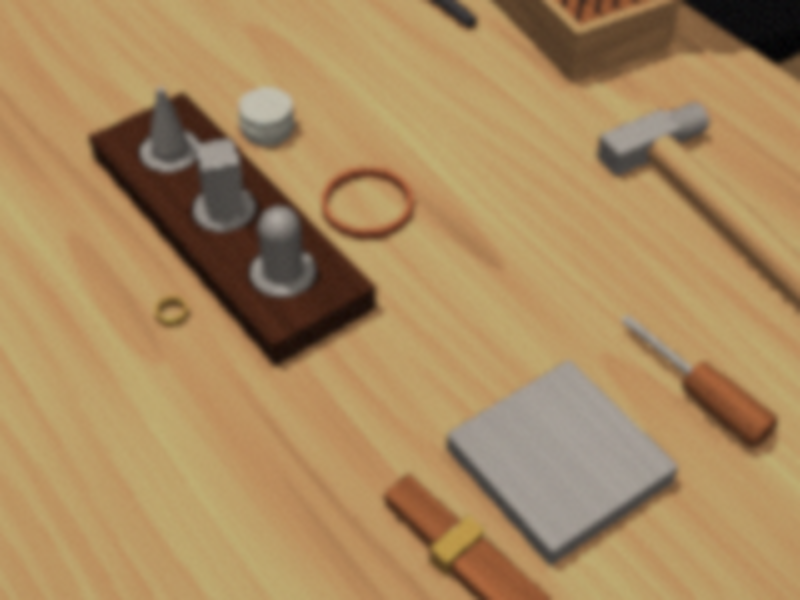

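```bash
cat > fit.py <<'E'
from h import *
from scipy.optimize import minimize
S=8
a=np.linspace(0,2*np.pi,48,endpoint=False)
def disc(R,z): return np.c_[R*np.cos(a),R*np.sin(a),0*a+z]
def dome_parts(o):
    stem=np.vstack([disc(.014,.016),disc(.014,.058)]+[disc(.014*np.cos(e),.058+.014*np.sin(e)) for e in np.linspace(.2,1.5,6)])
    foot=disc(.022,.016) if len(o)==3 else np.vstack([disc(.022,0),disc(.022,.016)])
    return [foot+o[:3],stem+o[:3]]
def block_parts(q):
    c,s=np.cos(q[3]),np.sin(q[3])
    return [np.array([[q[0]+c*u-s*v,q[1]+s*u+c*v,q[2]+w] for u in(-.05,.05) for v in(-.05,.05) for w in(0,-.02)])]
def render(n,parts,box):
    x0,y0,w,h=box;im=np.zeros((h*S,w*S),np.uint8)
    for P in parts:
        p=((proj(n,P)+.5-[x0,y0])*S).astype(np.float32)
        cv2.fillConvexPoly(im,np.int32(cv2.convexHull(p).round()),255)
    return cv2.resize(im,(w,h),interpolation=cv2.INTER_AREA)/255.
def fit(masks,partsf,q0,step):
    bx={}
    for n,m in masks.items():
        ys,xs=np.nonzero(m);bx[n]=(xs.min()-10,ys.min()-10,np.ptp(xs)+21,np.ptp(ys)+21)
    def cost(q):
        c=0
        for n,m in masks.items():
            x0,y0,w,h=bx[n];g=render(n,partsf(q),bx[n]);mm=m[y0:y0+h,x0:x0+w].astype(float)
            c+=1-np.minimum(g,mm).sum()/np.maximum(g,mm).sum()
        return c
    q0=np.array(q0,float);sx=np.vstack([q0]+[q0+np.eye(len(q0))[i]*step[i] for i in range(len(q0))])
    s=minimize(cost,q0,method='Nelder-Mead',options=dict(initial_simplex=sx,xatol=1e-4,fatol=1e-4))
    return s.x,s.fun
E
python3 - <<'E'
from fit import *
np.set_printoptions(precision=4,suppress=True)
L=lambda o:{n:np.load(f'm_{n}_{o}_0.npy') for n in('top','side')}
m=L('dome_punch');p=atz('top',[230,234.5],.03)
print('dome',fit(m,dome_parts,[p[0],p[1],.015],[.006,.006,.008]))
m=L('bench_block');p=atz('top',[333.2,207.2],.02)
print('block',fit(m,block_parts,[p[0],p[1],.015,0.],[.006,.006,.008,.05]))
for n in m: print(n,fit({n:m[n]},lambda q:block_parts([q[0],q[1],.02,q[2]]),[p[0],p[1],0.],[.006,.006,.05]))
# centre by mask triangulation
q=tri([333.2,207.2],[318.1,257.2]);print('block tri',q)
for o,t in(('square',[192.4,237.4]),('cone',[156.7,235])): print(o,atz('top',t,.03))
E
```

```text
dome (array([0.4883, 0.0492, 0.0075]), np.float64(0.1855440501572012))
block (array([ 0.5473, -0.1675,  0.0197, -0.0157]), np.float64(0.10314284903895377))
top (array([ 0.5464, -0.1674, -0.0004]), np.float64(0.04355068239768922))
side (array([ 0.5485, -0.168 , -0.0212]), np.float64(0.053311077419323505))
block tri (array([ 0.5485, -0.1681,  0.0062]), np.float64(0.004682867968342864))
square [0.4791 0.1244 0.03  ]
cone [0.4834 0.1966 0.03  ]
```

```bash
python3 - <<'E'
from fit import *
out=[]
for n,c in(('top',(228,225)),('side',(232,195))):
    im=cv2.imread(f'pics/{n}0.png');x0,y0=c[0]-25,c[1]-25;z=8
    b=cv2.resize(im[y0:y0+50,x0:x0+50],None,fx=z,fy=z,interpolation=2)
    for P in dome_parts(np.array([.4883,.0492,.0075])):
        p=((proj(n,P)+.5-[x0,y0])*z).astype(np.float32)
        cv2.polylines(b,[np.int32(cv2.convexHull(p))],True,(0,0,255),1)
    m=np.load(f'm_{n}_dome_punch_0.npy')[y0:y0+50,x0:x0+50].astype(np.uint8)
    cs,_=cv2.findContours(cv2.resize(m,None,fx=z,fy=z,interpolation=0),0,2);cv2.drawContours(b,cs,-1,(0,255,0),1)
    out.append(b)
cv2.imwrite('pics/c.png',np.hstack(out))
E
```

```text
(no output)
```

View pics/c.png

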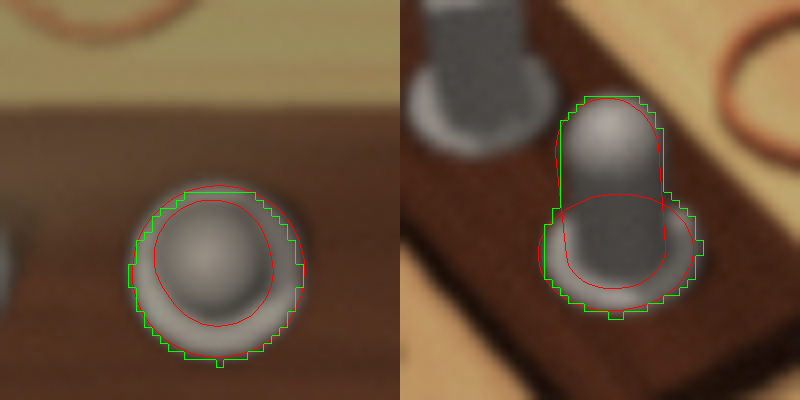

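```bash
python3 - <<'E'
from h import *
np.set_printoptions(precision=4,suppress=True)
best=None
for f in(225,315):
    o=np.pi*np.array([np.cos(np.radians(f)),np.sin(np.radians(f)),0])
    js=[r.solve_ik(p,o) for p in([.4885,.0492,.2],[.4885,.0492,.031],[.547,-.1675,.2],[.547,-.1675,.045])]
    print(f,[None if j is None else j[-1] for j in js])
    if all(j is not None for j in js):
        c=max(abs(j[-1]) for j in js)
        if best is None or c<best[0]: best=(c,o)
o=best[1];np.save('o.npy',o);r.move_gripper(.06,20)
r.move_to([.4885,.0492,.2],o)
r.movel([.4885,.0492,.09],.15)
print(r.movel([.4885,.0492,.031],.05,f_stop=8),r.read_tcp_pos(),r.read_ft_force())
f0=np.array(r.read_ft_force())
r.move_gripper(0.0,20);r.wait(.3)
print(r.read_opening(),r.read_grip_force(),np.array(r.read_ft_force())-f0,r.read_moment(),r.read_time())
E
```

```text
225 [np.float64(-0.07610706713085769), np.float64(-0.07610706713085769), np.float64(-0.4484061810977731), np.float64(-0.4484061810977731)]
315 [None, None, np.float64(2.6931864724920205), np.float64(2.6931864724920205)]
False [0.4889 0.0492 0.0314] [ 0.5156 -0.0481 -1.1245]
0.027684713470096677 22.712601609528065 [0.8801 0.0065 4.8718] [-0.0079  0.0372  0.0174] 5.6833
```

```bash
python3 - <<'E'
from h import *
np.set_printoptions(precision=4,suppress=True)
r.move_gripper(0.0,70);r.wait(.2)
print('f',r.read_ft_force(),r.read_grip_force())
p=np.array(r.read_tcp_pos());np.save('pg.npy',p)
s=r.movel(p+[0,0,.03],.04,f_stop=25);print(s,r.read_ft_force(),r.read_tcp_pos())
if not s:
    r.movel(p+[0,0,.13],.12);r.wait(.2)
    print(r.read_opening(),r.read_ft_force(),r.read_moment())
    for n in('top','side'):
        cv2.imwrite(f'pics/l_{n}.png',r.read_camera(n))
        d=r.trace('dome_punch',n)
        if d: np.save(f'l_{n}.npy',d[0]['pixels']);print(n,d[0]['score'],d[0]['position'],d[0]['pixels'].sum())
print(r.read_time())
im=cv2.imread('pics/l_side.png');cv2.imwrite('pics/l_crop.png',cv2.resize(im[60:300,130:430],(750,600)))
E
```

```text
f [0.8162 0.7878 5.6141] 68.47532898187637
False [-0.7635 -0.0451 -3.3622] [0.4886 0.0492 0.0613]
0.02709444183711697 [ 0.5817  0.0544 -4.0325] [-0.0241 -0.048  -0.0286]
side 0.58 [233.1, 161.0] 458
8.4
```

View pics/l_crop.png

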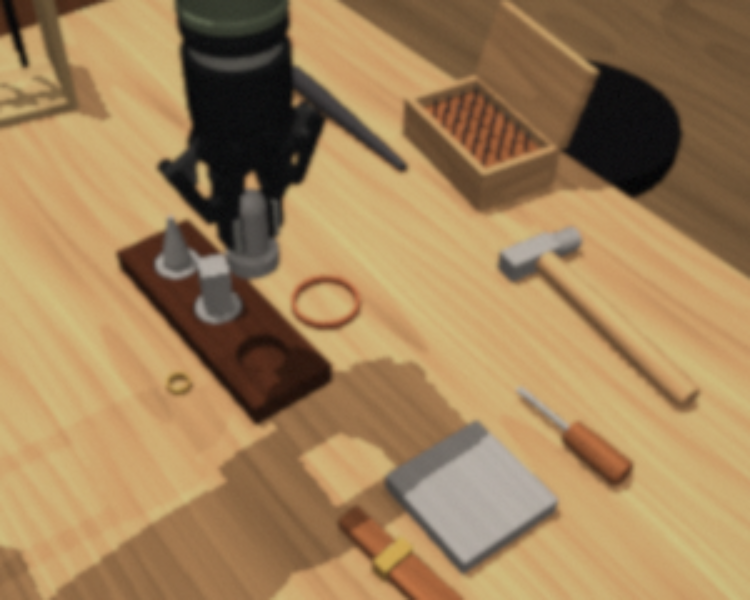

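The dome punch hangs upright between the pads (crop about 252,230). Its pocket (265,365) is empty, and the cone and square punches are still in their pockets. Next I place it on the block.

```bash
python3 - <<'E'
from h import *
np.set_printoptions(precision=4,suppress=True)
pg=np.load('pg.npy');x,y=.547,-.1675
o=np.load('o.npy')
r.movel([x,y,pg[2]+.13],.15)
r.movel([x,y,pg[2]+.012+.015],.1);r.wait(.3)
f0=np.array(r.read_ft_force())
s=r.movel([x,y,pg[2]+.012-.006],.015,f_stop=5);r.wait(.2)
p=np.array(r.read_tcp_pos());print(s,p,p[2]-pg[2],np.array(r.read_ft_force())-f0,r.read_moment(),r.read_time())
E
```

```text
True [ 0.547  -0.1674  0.0436] 0.012002481413244115 [-0.0486  0.483   8.386 ] [-0.0343  0.0067 -0.0025] 12.6833
```

```bash
python3 - <<'E'
from fit import *
np.set_printoptions(precision=4,suppress=True)
r.move_gripper(0.0,20);r.move_gripper(.06);r.wait(.2)
p=np.array(r.read_tcp_pos());print(r.read_ft_force(),r.read_opening())
r.movel(p+[0,0,.08],.1);r.movel(p+[0,0,.16],.15)
r.set_joints([0.971, 0.207, 1.542, 0, 1.393, -0.15]);r.wait(.2)
m={}
for n in('top','side'):
    cv2.imwrite(f'pics/e_{n}.png',r.read_camera(n));d=r.trace('dome_punch',n)
    if d: m[n]=d[0]['pixels'];print(n,d[0]['score'],d[0]['position'])
if m: print(fit(m,lambda q:dome_parts(np.r_[q,0]),[.547,-.1675,.02],[.006,.006,.008]))
print(r.read_time())
a=cv2.imread('pics/e_side.png')[140:300,180:380]; b=cv2.imread('pics/e_top.png')[160:260,110:370]
cv2.imwrite('pics/e.png',np.vstack([cv2.resize(a,(520,350)),cv2.resize(b,(520,200))]))
E
```

```text
[ 0.1279 -0.3496 -1.1416] 0.060095174897998566
top 0.81 [337.7, 203.8]
side 0.79 [320.3, 249.3]
(array([ 0.5469, -0.1674,  0.0203]), np.float64(0.213526966546007))
18.1833
```

View pics/e.png

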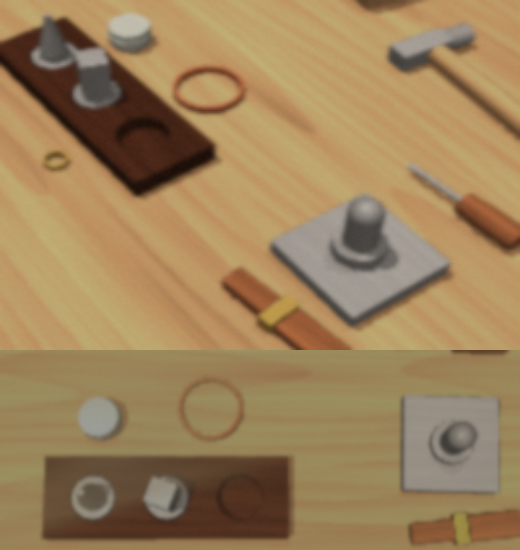

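The dome punch stands upright at the block's centre (side crop 362,235; top crop 455,440). The other two punches are still in the tray.

```bash
python3 -c "
from workcell import r
print(r.hand_in())"
```

```text
the job is handed in; nothing more can be done
None
```

The dome punch was lifted out of its pocket and stands upright at the middle of the bench block, the other two punches are still in their pockets, and the job was handed in at about 18 s on the robot's clock.

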